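# Open the filter bay of the bench dust collector

### The arm

A 7-joint arm with a two-finger parallel gripper is mounted at the origin on the work surface. World frame = base frame: x ahead of the robot, y to its left, z up, the work surface at z = 0. Lengths are in m, angles in rad, forces in N, time in s.
With the tool pointing down it reaches from about 0.425 to 0.825 m from the base axis. Payload 3.6 kg.
Tool frame: the origin (TCP) lies on the centre line of the jaws, within the pads' length; the fingertips stand 22 mm ahead of it and the grasp point (between the pads) lies 3 mm ahead of it; z points along the fingers, y is the line along which they close (so a half turn about z gives the same grasp; the last joint's range is limited). The gripper opens to 85 mm and grips with 20 to 120 N. Pads are 22 mm wide; open, the fingers measure 114 mm over their backs; the gripper's body (76 mm by 85 mm) begins 54 mm behind the grasp point. The pads swing forward as they close: fully open they stand 13 mm farther back than shut.
Start: joints at [-1.266, 0.615, -0.013, 1.423, 0.008, 1.103, -0.04], TCP at [0.211, 0.615, 0.253] pointing down, gripper open.
Joint ranges: [-3.12, 3.12], [-0.3, 2.06], [-1.34, 1.32], [0.26, 2.42], [-1.36, 4.5], [0.01, 1.98], [-2.84, 2.84]. Speed limits (rad/s): [2.79, 2.79, 3.14, 3.14, 3.14, 3.14, 3.14].

### API

Orientations are given as a 3x3 rotation matrix whose columns are the frame's x, y, z axes.
In Python, from bench import r gives the robot as it stands.
- The arm moves only by the tool send_rows, never from a script. Its argument "steps" is one flat list of numbers, 7 for each row, row after row: the shift along the tool's x, y, z scaled (see below), then the turn, a rotation vector about the tool's x, y, z scaled (see below), then the opening, from -1 (shut) to 1 (fully open). In form: [x, y, z, rx, ry, rz, grip, x, y, z, rx, ry, rz, grip, ...]. A call has 1 to 12 rows; each row shifts and turns the commanded pose from where the row before left it, along the tool's axes as they then stand; what a row does not reach is not made up. The controller multiplies each number of a shift by 0.04 m and each number of a turn by 6 degrees. A row lasts 1/10 s, in which the tool goes at most 50 mm and 8.59 degrees, less where a joint would pass 70% of its speed; a pose out of reach is approached as far as the arm can. A call with a number of a shift or a turn outside -1 to 1 is refused whole. A call with a gripper value outside its range is refused whole. The fingers move at their own pace and stop on an object; the grip force is fixed at half the most. Time passes only in rows, so rows that do not move let the fingers close. It gives the time, the measured TCP pose, the force, the opening and the grip force at its end, in the units of the state.
- r.observe(): the state, without advancing time (a new reading comes with each control period).
- r.read_camera(name): name is "scene" or "side" or "wrist"; returns (picture, depth): 384x512x3 uint8, red, green, blue; 384x512 float32, m along the optical axis (not along the pixel's ray), 0 where there is no reading.
- r.calibration(name): a dict with "intrinsics" (3x3 intrinsics, pixels), "view" (4x4, takes a point from world to camera coordinates); the wrist camera has in their place "mount" (4x4, takes a point from camera to tool coordinates, whose origin is the TCP and whose axes are the flange's). Camera axes: x right, y up, looking along -z (the intrinsics and any distortion apply to the point x, -y, -z); pixel columns grow to the right and rows downward; lengths in m; the calibration is good to about 2 mm. A picture is of the moment at which its call begins: read the wrist's pose just before it. calibration takes no time and is no camera call.
- r.hand_in(): hands the job in; it is judged then, once.
The state is a dict: "time": time; "q": joint angles; "joint_vel": joint speeds; "joint_torque": joint torques, N m; "position": TCP position; "ee_rot": TCP orientation; "force": force on the tool from outside, world axes, zero at the start; "wrist_torque": the same for the moment, N m; "opening": finger opening in m; "finger_force": force on a finger pad.
Only numpy, scipy, OpenCV 4.12 (cv2) and the standard library are available. Lean on these libraries where they do the work, as an engineer would, in place of code of your own. Each camera call takes 0.05 s, during which the arm holds its last target. There are 200 camera calls.

### The job

The filter of the small dust collector on the art room table is due for a check. Press its black snap tab all the way down with the fingertips, then push the released cover off its seat, along the guides onto the rest shelf, until the filter opening is completely uncovered. Only press and push: do not lift or tip the cover, leave it lying flat on the shelf, and leave the other things on the table where they are.

Things in the scene. Friction and masses are not known exactly. Their poses are not given: they have to be found in the camera images.
- collector: grey dust collector, a low box fixed to the table, 294 mm long (its x) by 126 mm wide (its y). Origin under it at table level, x -136 to 158 mm. The cover slides along its +x. In a row along +x at the same height, 70 mm: the cover's seat over the filter, the well of the snap tab, the rest shelf. Side ledges carry the cover across the well, guides 8 mm high at y +-55 to 63 mm.
- filter (a point): middle of the cover's seat, at seat height 70 mm, x = -75 mm on the collector; the filter opening below reaches 45 mm either way along x. Lips over the cover's side flanges hold it down here (inner edges at y +-48 mm, tops 12 mm above the seat). The end behind the cover (x below -130 mm) is open, 92 mm wide between corner stops 8 mm high, so closed fingers can come down there.
- shelf (a point): middle of the flat rest shelf, at seat height 70 mm, x = 90 mm on the collector; the shelf spans x 30 to 150 mm and ends in a low stop 8 mm high. The cover's origin is at x = 95 mm when its front meets that stop.
- cover: off-white plastic filter cover, loose, 0.15 to 0.31 kg: 110 mm (x) by 90 mm (y) by 22 mm high, with 6 mm thick flanges out to 106 mm along its long sides. Origin at the centre of its underside, axes as the collector's. Starts over filter; its front (+x) end is blocked by the tab while that is up. Once free it slides with under 5 N and stays where it is left.
- cover_rear (a point): centre of the cover's rear (-x) end face, the upright flat face to push on, 90 mm wide and 22 mm high; the point is 12 mm above the cover's underside, on its centre line.
- tab (a joint): travel of the black snap tab, m: 0 is up (blocking the cover), 0.010 is fully down; the cover is free to pass from 0.007. It moves with about 5 N and stays down once pressed. Starts between 0 and 1.5 mm.
- tab_top (a point): centre of the tab's flat top, 42 mm (collector's x) by 40 mm; moves with the tab: 77 mm above the table when up, 67 mm when fully down. At x = 3 mm, y = 0 on the collector, 23 mm from the cover's front face. The well round it is 48 by 88 mm and 20 mm deep, so the fingertips can follow the tab down.
- tube: white paint tube standing on its cap, 44 mm across at most, 120 mm tall, loose; origin at the centre of its foot. Bystander, to be left alone.
- dish: small white ceramic dish, 68 mm across, 30 mm tall, loose; origin at the centre of its foot. Bystander, to be left alone.
- brush: paint brush 200 mm long lying on the table, loose; origin about its middle. Bystander, to be left alone.
- jar: small glass jar with a black cap, 54 mm across, 60 mm tall, loose; origin at the centre of its foot. Bystander, to be left alone.
- cup: blue plastic water cup, 96 mm across, 120 mm tall, empty, loose; origin at the centre of its foot. Bystander, to be left alone.
- figure: small white plaster animal figure about 100 mm tall on a yellow turntable, loose; origin at the centre of its foot. Bystander, to be left alone.
- sketchpad: sketch pad 210 x 150 x 12 mm, loose; origin at the centre of its underside. Bystander, to be left alone.
There are look-alikes about, which are no part of the job. Of the things shaped like the cover, the white one is meant.

How it is judged:
By the outcome, as a careful person would: the job done as asked, in the order asked, and still so for the second after the job is handed in, with the robot touching nothing.
It also fails if it takes over 40 s, if anything falls off the work surface, if the arm or the gripper's body presses on something with over 40 N, if the wrist force passes 120 N, or if a joint passes its speed limit or range.

## Working session

There is one attempt and no reset: what is moved stays moved. The work goes in short steps, Python scripts to look and compute and a tool call to move; the robot and the scene stay as the last step left them, time stands still between calls to the robot, and variables do not carry over. Pictures are saved under pics/ and viewed, at most 10 in all, crops included, and the job is handed in when it is done.

Besides the shell and the picture viewer there is one more tool, called after ">>>" as name(argument=value, ...) on one line, values as JSON. send_rows: Moves the arm, as the interface text tells. Shifts and turns lie within -1 to 1; 1 stands for 0.04 m of shift or 6 degrees of turn. Its arguments: {"type":"object","properties":{"steps":{"type":"array","items":{"type":"number","minimum":-1,"maximum":1}}},"required":["steps"]}

```bash
mkdir -p pics; cat > h.py <<'E'
import numpy as np, cv2
from bench import r
def snap(n,f):
    s=r.observe(); im,d=r.read_camera(n); cv2.imwrite(f'pics/{f}.png',im[:,:,::-1]); np.savez(f'pics/{f}.npz',d=d,p=s['position'],R=s['ee_rot']); return im,d
def world(n,f,u,v,dd=None):
    z=np.load(f'pics/{f}.npz'); d=z['d']; c=r.calibration(n); K=np.array(c['intrinsics'])
    dep=d[int(round(v)),int(round(u))] if dd is None else dd
    x=np.array([(u-K[0,2])/K[0,0]*dep,-(v-K[1,2])/K[1,1]*dep,-dep,1])
    if n=='wrist':
        t=np.array(c['mount'])@x; return z['R']@t[:3]+z['p']
    return (np.linalg.inv(np.array(c['view']))@x)[:3]
E
python3 - <<'E'
from h import *
a,_=snap('scene','s0'); b,_=snap('side','d0')
c=r.calibration('scene'); print({k:np.round(v,3) if not isinstance(v,str) else v for k,v in c.items()}); print(r.calibration('side').keys())
print(r.calibration('wrist'))
s=r.observe();print(s['time'],s['position'],s['ee_rot'],s['force'])
E
```

```text
{'intrinsics': array([[355.139,   0.   , 260.083],
       [  0.   , 355.139, 184.121],
       [  0.   ,   0.   ,   1.   ]]), 'view': array([[-0.481,  0.876, -0.004,  0.255],
       [-0.607, -0.33 ,  0.723,  0.233],
       [ 0.633,  0.351,  0.69 , -1.678],
       [ 0.   ,  0.   ,  0.   ,  1.   ]])}
dict_keys(['intrinsics', 'view'])
{'intrinsics': array([[324.98544377,   0.        , 255.56954847],
       [  0.        , 324.98544377, 188.01580325],
       [  0.        ,   0.        ,   1.        ]]), 'mount': array([[ 1.56814764e-05,  9.57045209e-01,  2.89938730e-01,
         7.43052625e-02],
       [ 9.99999515e-01, -3.00402221e-04,  9.37498199e-04,
         2.56406952e-04],
       [ 9.84326399e-04,  2.89938575e-01, -9.57044750e-01,
        -1.20396773e-01],
       [ 0.00000000e+00,  0.00000000e+00,  0.00000000e+00,
         1.00000000e+00]])}
0.1 [0.21089676 0.61414684 0.25225013] [[-9.45807624e-01  3.24726614e-01 -7.52170239e-04]
 [ 3.24727485e-01  9.45805038e-01 -2.21169084e-03]
 [-6.78847488e-06 -2.33608440e-03 -9.99997271e-01]] [-1.01775307  0.77349177  0.63344957]
```

View pics/s0.png

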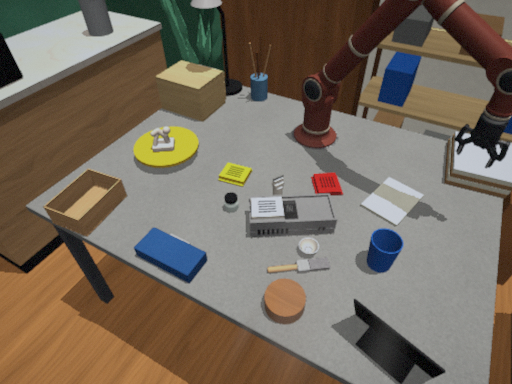

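View pics/d0.png

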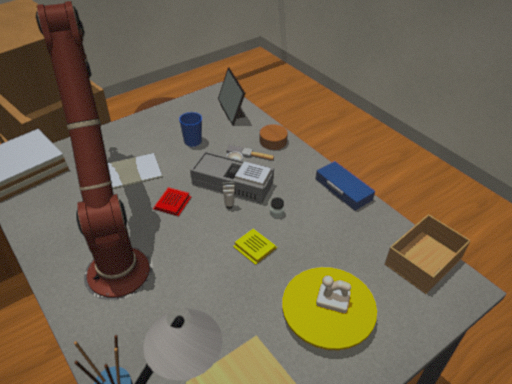

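The white cover on the grey collector is at scene (267,208), with the black tab at (291,209) and the shelf out to about (332,212). The look-alikes are the yellow cover at (236,174) and the red one at (327,184), both lying on the table. I choose the white one and check it in a close crop.

```bash
python3 - <<'E'
from h import *
im=cv2.imread('pics/s0.png'); c=im[165:275,215:365]; cv2.imwrite('pics/c0.png',cv2.resize(c,None,fx=5,fy=5,interpolation=cv2.INTER_CUBIC))
for n,f,pts in [('scene','s0',[(267,208),(291,209),(315,212),(225,202),(279,182),(308,246)]),('side','d0',[(254,172),(233,170),(213,164),(229,195)])]:
    for p in pts: print(n,p,np.round(world(n,f,*p),3))
E
```

```text
scene (267, 208) [0.595 0.064 0.093]
scene (291, 209) [0.542 0.13  0.072]
scene (315, 212) [0.517 0.21  0.074]
scene (225, 202) [ 0.592 -0.115  0.03 ]
scene (279, 182) [0.465 0.044 0.099]
scene (308, 246) [0.611 0.231 0.005]
side (254, 172) [0.59  0.049 0.093]
side (233, 170) [0.543 0.119 0.078]
side (213, 164) [0.501 0.193 0.079]
side (229, 195) [0.456 0.02  0.072]
```

View pics/c0.png

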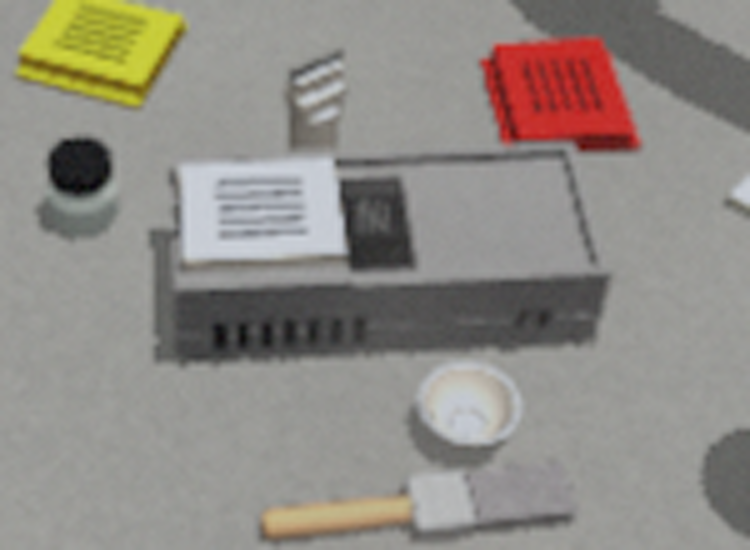

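The crop shows the cover with its slots at (265,208), the tab right of it at (291,209) and an empty shelf beyond. The striped tube stands behind the collector, and the dish and brush lie in front. Collector +x points at about 120° in the world. I'll move above it, closing the fingers and turning 42° about tool z.

>>> send_rows(steps=[-0.91,-0.68,0,0,0,0,-1,-0.91,-0.68,0,0,0,0,-1,-0.91,-0.68,0,0,0,0,-1,-0.91,-0.68,0,0,0,0,-1,-0.91,-0.68,0,0,0,0,-1,-0.91,-0.68,0,0,0,0,-1,-0.91,-0.68,0,0,0,0,-1,-0.91,-0.68,0,0,0,0,-1,-0.91,-0.68,0,0,0,0,-1,-0.91,-0.68,0,0,0,0,-1,-0.91,-0.68,0,0,0,0,-1,-0.91,-0.68,0,0,0,0,-1])

```text
time: 1.3
position: [0.5187, 0.1625, 0.253]
ee_rot: [[-0.946, 0.325, -0.001], [0.325, 0.946, -0.0], [0.001, -0.0, -1.0]]
force: [0.9, -0.1, 0.4]
opening: 0.0001
finger_force: 0.0
```

>>> send_rows(steps=[-0.91,-0.68,0,0,0,0,-1,-0.91,-0.68,0,0,0,0,-1,0,0,0,0,0,1,-1,0,0,0,0,0,1,-1,0,0,0,0,0,1,-1,0,0,0,0,0,1,-1,0,0,0,0,0,1,-1,0,0,0,0,0,1,-1,0,0,0,0,0,1,-1,0,0,0,0,0,0,-1])

```text
time: 2.3
position: [0.569, 0.0893, 0.2528]
ee_rot: [[-0.486, 0.874, -0.001], [0.874, 0.486, -0.001], [0.0, -0.001, -1.0]]
force: [-0.1, -0.5, -0.4]
opening: 0.0001
finger_force: 0.0
```

```bash
python3 - <<'E'
from h import *
s=r.observe();print(s['time'],np.round(s['position'],4),np.round(s['ee_rot'],3),s['force'],s['opening'],np.round(s['q'],2))
im,d=snap('wrist','w0')
K=r.calibration('wrist'); v,u=np.mgrid[0:384,0:512]
A=np.array(K['intrinsics']); P=np.stack([(u-A[0,2])/A[0,0]*d,-(v-A[1,2])/A[1,1]*d,-d,np.ones_like(d)],-1)@np.array(K['mount']).T
W=P[...,:3]@np.array(s['ee_rot']).T+s['position']
m=(d>0)&(W[...,2]>.083)&(W[...,2]<.1)&(im.min(-1)>150)
n,l,st,ce=cv2.connectedComponentsWithStats(m.astype(np.uint8)); k=1+np.argmax(st[1:,4]); print(st[k],np.median(W[l==k][:,2]))
print(cv2.minAreaRect((W[l==k][:,:2]*1000).astype(np.float32)))
m=(d>0)&(W[...,2]>.062)&(W[...,2]<.085)&(np.hypot(W[...,0]-.55,W[...,1]-.12)<.3)
n,l,st,ce=cv2.connectedComponentsWithStats(m.astype(np.uint8)); k=1+np.argmax(st[1:,4]); print(st[k],np.median(W[l==k][:,2]))
print(cv2.minAreaRect((W[l==k][:,:2]*1000).astype(np.float32)))
E
```

```text
2.3 [0.569  0.0893 0.2528] [[-0.486  0.874 -0.001]
 [ 0.874  0.486 -0.001]
 [ 0.    -0.001 -1.   ]] [-0.13336966 -0.50222832 -0.42858467] 9.975599217545166e-05 [-0.36  0.51  0.25  1.65 -0.14  1.    0.45]
[ 202  155  103  113 7512] 0.09192262036222004
((586.4269409179688, 56.327484130859375), (90.16082763671875, 109.78568267822266), 32.051612854003906)
[  166     0   156   272 23941] 0.07066757844165467
((553.55078125, 108.26438903808594), (126.36524963378906, 248.64691162109375), 32.07189178466797)
```

View pics/w0.png

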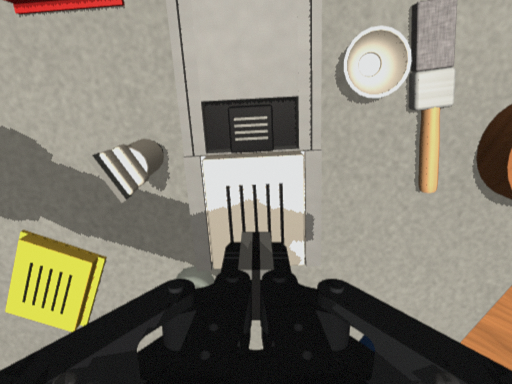

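The wrist view shows the tab at (251,127) and the white cover at (205–305,152–268). Its fitted size, 110×90 mm at z 92 mm, and the 126 mm wide body match the description. Collector x points at 122.05° and tab_top is at about (0.545, 0.122). I'll move over it and come down.

>>> send_rows(steps=[0.55,-0.06,0,0,0,-0.49,-1,0.55,-0.06,0,0,0,0,-1,0,0,0.9,0,0,0,-1,0,0,0.9,0,0,0,-1,0,0,0.9,0,0,0,-1,0,0,0.5,0,0,0,-1,0,0,0,0,0,0,-1])

```text
time: 3.05
position: [0.5398, 0.1254, 0.1224]
ee_rot: [[-0.533, 0.846, -0.008], [0.846, 0.533, -0.001], [0.004, -0.007, -1.0]]
force: [0.3, 0.1, -1.0]
opening: -0.0
finger_force: 0.0
```

```bash
python3 - <<'E'
from h import *
s=r.observe();p=s['position'];d=np.array(p[:2])-[.5864,.0563]
ex=np.array([-.5307,.8476]);ey=np.array([-.8476,-.5307]); print('coll xyz',d@ex*1000-75,d@ey*1000,p[2]); print(np.round(s['ee_rot'],3))
print(np.round([world('wrist','w0',u,v) for u,v in [(251,108),(251,127),(251,145)]],4))
im,_=snap('wrist','w1')
E
```

```text
coll xyz 8.305575732621293 2.788272703917036 0.12238852508047894
[[-0.533  0.846 -0.008]
 [ 0.846  0.533 -0.001]
 [ 0.004 -0.007 -1.   ]]
[[0.5365 0.1382 0.0763]
 [0.5445 0.1237 0.0773]
 [0.5525 0.1092 0.0759]]
```

View pics/w1.png

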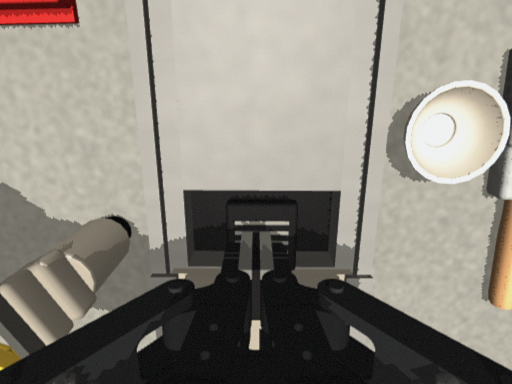

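The fingertips stand over the tab at (260,235), within the well at (187–340,190–268). I'll press down gently.

>>> send_rows(steps=[-0.08,0.07,0.4,0,0,0,-1,0,0,0.15,0,0,0,-1,0,0,0.08,0,0,0,-1,0,0,0.08,0,0,0,-1,0,0,0.08,0,0,0,-1,0,0,0.05,0,0,0,-1,0,0,0,0,0,0,-1])

```text
time: 3.8
position: [0.5472, 0.1233, 0.092]
ee_rot: [[-0.53, 0.848, 0.001], [0.848, 0.53, 0.0], [-0.0, 0.001, -1.0]]
force: [-1.0, -0.6, 3.6]
opening: -0.0001
finger_force: 1.7
```

>>> send_rows(steps=[0,0,0.05,0,0,0,-1,0,0,0.05,0,0,0,-1,0,0,0,0,0,0,-1])

```text
time: 4.1
position: [0.5472, 0.1233, 0.089]
ee_rot: [[-0.53, 0.848, 0.001], [0.848, 0.53, 0.0], [0.0, 0.001, -1.0]]
force: [-2.5, -0.6, 11.6]
opening: 0.0001
finger_force: 5.5
```

>>> send_rows(steps=[0,0,0.05,0,0,0,-1,0,0,0,0,0,0,-1])

```text
time: 4.3
position: [0.5472, 0.1233, 0.0889]
ee_rot: [[-0.53, 0.848, 0.001], [0.848, 0.53, 0.001], [0.0, 0.001, -1.0]]
force: [-6.2, -1.5, 22.2]
opening: 0.0
finger_force: 11.4
```

The tab has bottomed: TCP z is 0.0889, so the tips are at 67 mm, and the force climbs to 22 N. Next I lift and go behind the cover.

>>> send_rows(steps=[0,0,-0.9,0,0,0,-1,0,0,-0.9,0,0,0,-1,0,0,-0.8,0,0,0,-1,-0.96,0,0,0,0,0,-1,-0.96,-0.06,0,0,0,0,-1,-0.96,0,0,0,0,0,-1,-0.96,0,0,0,0,0,-1,0,0,0,0,0,0,-1])

```text
time: 5.1
position: [0.6283, -0.0166, 0.1894]
ee_rot: [[-0.521, 0.853, 0.003], [0.853, 0.521, -0.006], [-0.007, -0.001, -1.0]]
force: [-0.3, -0.5, 0.5]
opening: 0.0003
finger_force: 0.0
```

```bash
cat >> h.py <<'E'
ex=np.array([-.5307,.8476]);ey=np.array([-.8476,-.5307])
def coll(p): d=np.array(p[:2])-[.5864,.0563]; return np.round([d@ex*1000-75,d@ey*1000,p[2]*1000],1)
E
python3 - <<'E'
from h import *
s=r.observe();print(coll(s['position']),np.round(s['ee_rot'],3),s['force'],np.round(s['q'],2))
im,_=snap('wrist','w2')
for q in [(250,180),(250,125),(250,110)]: print(q,coll(world('wrist','w2',*q)))
E
```

```text
[-159.     3.2  189.4] [[-0.521  0.853  0.003]
 [ 0.853  0.521 -0.006]
 [-0.007 -0.001 -1.   ]] [-0.31314371 -0.47043008  0.46577018] [-0.14  0.65  0.22  1.58 -0.16  0.93  0.68]
(250, 180) [-171.6    9.3    0.2]
(250, 125) [-107.7    6.6   92.1]
(250, 110) [-98.1   6.4  92.6]
```

View pics/w2.png

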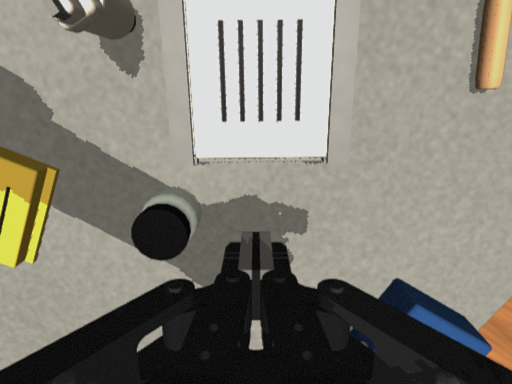

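The cover's rear edge is at row 160 (x about −130), clear of the fingertips at (257,245). The jar at (161,231) is 60 mm tall, so it stays below tips at 76 mm. I'll go down and make contact.

>>> send_rows(steps=[0,0,0.9,0,0,0,-1,0,0,0.8,0,0,0,-1,0,0,0.5,0,0,0,-1,0,0,0,0,0,0,-1,0,0,0,0,0,0,-1])

```text
time: 5.65
position: [0.6263, -0.007, 0.1018]
ee_rot: [[-0.531, 0.847, -0.0], [0.847, 0.531, 0.001], [0.001, 0.0, -1.0]]
force: [0.1, -0.5, -0.3]
opening: 0.0002
finger_force: 0.0
```

```bash
python3 - <<'E'
from h import *
s=r.observe();print(coll(s['position']),np.round(s['ee_rot'],3),s['force'])
E
```

```text
[-149.8   -0.2  101.8] [[-0.531  0.847 -0.   ]
 [ 0.847  0.531  0.001]
 [ 0.001  0.    -1.   ]] [ 0.13645926 -0.47457179 -0.32069434]
```

>>> send_rows(steps=[0.1,0,0.1,0,0,0,-1,0.15,0,0,0,0,0,-1,0.2,0,0,0,0,0,-1,0.25,0,0,0,0,0,-1,0.25,0,0,0,0,0,-1,0.25,0,0,0,0,0,-1])

```text
time: 6.25
position: [0.6013, 0.0328, 0.0985]
ee_rot: [[-0.53, 0.848, 0.002], [0.848, 0.53, -0.001], [-0.002, 0.002, -1.0]]
force: [1.2, -2.6, 1.1]
opening: -0.0
finger_force: 1.3
```

```bash
python3 - <<'E'
from h import *
s=r.observe();print(coll(s['position']),s['force'])
E
```

```text
[-102.8   -0.2   98.5] [ 1.18162407 -2.63024345  1.1468728 ]
```

The cover slides at about 3 N, so I continue.

>>> send_rows(steps=[0.25,0,0,0,0,0,-1,0.25,0,0,0,0,0,-1,0.25,0,0,0,0,0,-1,0.25,0,0,0,0,0,-1,0.25,0,0,0,0,0,-1,0.25,0,0,0,0,0,-1,0.25,0,0,0,0,0,-1,0.25,0,0,0,0,0,-1,0.25,0,0,0,0,0,-1,0.25,0,0,0,0,0,-1,0.25,0,0,0,0,0,-1])

```text
time: 7.35
position: [0.5421, 0.1265, 0.0977]
ee_rot: [[-0.53, 0.848, -0.0], [0.848, 0.53, -0.0], [0.0, -0.0, -1.0]]
force: [1.9, -3.0, 2.2]
opening: 0.0001
finger_force: 1.3
```

>>> send_rows(steps=[0.15,0,0,0,0,0,-1,0.1,0,0,0,0,0,-1,0.05,0,0,0,0,0,-1,0,0,0,0,0,0,-1])

```text
time: 7.75
position: [0.5357, 0.1365, 0.0975]
ee_rot: [[-0.53, 0.848, -0.001], [0.848, 0.53, 0.0], [0.001, -0.001, -1.0]]
force: [-0.2, -0.2, -0.4]
opening: -0.0002
finger_force: 0.2
```

```bash
python3 - <<'E'
from h import *
s=r.observe();print(coll(s['position']),s['force'])
E
```

```text
[19.9  0.4 97.5] [-0.19840593 -0.24447343 -0.35689304]
```

>>> send_rows(steps=[0.07,0,0,0,0,0,-1,0.07,0,0,0,0,0,-1,0.05,0,0,0,0,0,-1,0,0,0,0,0,0,-1])

```text
time: 8.15
position: [0.5316, 0.143, 0.0975]
ee_rot: [[-0.53, 0.848, -0.001], [0.848, 0.53, 0.0], [0.001, -0.001, -1.0]]
force: [-0.6, 0.2, -0.8]
opening: -0.0002
finger_force: 0.1
```

>>> send_rows(steps=[-0.3,0,0,0,0,0,-1,-0.3,0,0,0,0,0,-1,0,0,-0.8,0,0,0,-1,0,0,-0.9,0,0,0,-1,-0.5,0,-0.9,0,0,0,-1,-0.9,0,-0.5,0,0,0,-1,0,0,0,0,0,0,-1,0,0,0,0,0,0,-1])

```text
time: 8.95
position: [0.5753, 0.0721, 0.2223]
ee_rot: [[-0.526, 0.85, 0.001], [0.85, 0.526, -0.0], [-0.001, 0.001, -1.0]]
force: [-0.7, -0.4, -0.8]
opening: -0.0001
finger_force: 0.0
```

```bash
python3 - <<'E'
from h import *
s=r.observe();print(coll(s['position']))
im,d=snap('wrist','w3')
K=r.calibration('wrist'); v,u=np.mgrid[0:384,0:512]
A=np.array(K['intrinsics']); P=np.stack([(u-A[0,2])/A[0,0]*d,-(v-A[1,2])/A[1,1]*d,-d,np.ones_like(d)],-1)@np.array(K['mount']).T
W=P[...,:3]@np.array(s['ee_rot']).T+s['position']
m=(d>0)&(W[...,2]>.083)&(W[...,2]<.1)&(im.min(-1)>120)
n,l,st,ce=cv2.connectedComponentsWithStats(m.astype(np.uint8)); k=1+np.argmax(st[1:,4]); q=cv2.minAreaRect((W[l==k][:,:2]*1000).astype(np.float32)); print(q,coll([q[0][0]/1e3,q[0][1]/1e3,np.median(W[l==k][:,2])]), np.std(W[l==k][:,2]))
E
```

```text
[-55.7   1.  222.3]
((515.409423828125, 169.03823852539062), (90.1988754272461, 38.86497497558594), 31.817846298217773) [58.2  0.3 91.9] 0.0007454716017697083
```

View pics/w3.png

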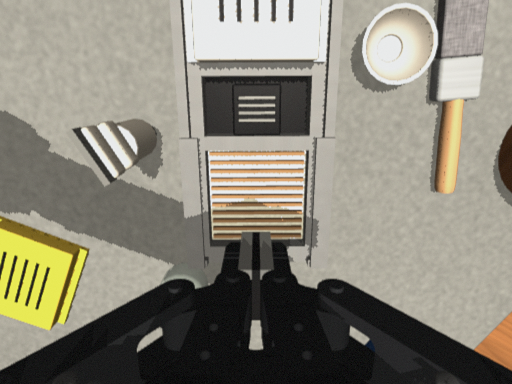

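The filter opening at (210–305,150–240) is fully uncovered. The cover lies flat on the shelf with its rear at x = 39 mm, the tab is down, and the tube and dish in view are where they were. I'll hand in.

```bash
python3 -c "
from bench import r
print(r.hand_in())"
```

```text
the job is handed in; nothing more can be done
None
```

I pressed the snap tab fully down and pushed the cover onto the rest shelf, lying flat about 1 mm short of the stop. The filter opening is completely uncovered, no other thing was touched, and the job was handed in at about 9 s (no verdict was returned).

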